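# Rebuild the two electrode stacks

### The job

The cleaned parts of the etcher's two electrodes lie about the bench: put them back on their guide posts, right way up as they lie. On the round stand with the tall post go, from the bottom up, the wide round disc, the tall white ceramic collar and the knobbed cap; on the square stand with the short post go the square plate and then the hexagonal nut. Seat each part flat and fully down before letting go of it, never dropping it, and leave the bottle, the wafer box and the screwdriver where they are.

Things in the scene. Friction and masses are not known exactly. Their poses are not given: they have to be found in the camera images.
- round_stand: Dark steel stand with a ROUND foot 100 mm in diameter and the TALL post. Its foot is 8 mm thick; on it stands a round, 50 mm diameter, seat 8 mm high, so the seat's top, on which the lowest part rests, is 16 mm above the bench. From the seat's centre rises a steel guide post 14 mm in diameter, 56 mm tall above the seat, its last 8 mm tapering to a 7 mm tip. Fixed to the bench. Origin at the centre of the foot's underside (post axis), z up.
- square_stand: Dark steel stand with a SQUARE foot 100 x 100 mm (sides along its x and y) and the SHORT post. Its foot is 8 mm thick; on it stands a square, 50 x 50 mm, seat 8 mm high, so the seat's top, on which the lowest part rests, is 16 mm above the bench. From the seat's centre rises a steel guide post 14 mm in diameter, 40 mm tall above the seat, its last 8 mm tapering to a 7 mm tip. Fixed to the bench. Origin at the centre of the foot's underside (post axis), z up.
- disc: Plain aluminium round disc, 64 mm in diameter, 16 mm thick, with a 24 mm bore right through its centre. About 120 g. Loose, lies flat on the bench. Origin at the centre of the underside, z up along the bore.
- collar: White ceramic tube, 44 mm outer diameter, 28 mm tall, 24 mm bore right through. About 115 g. Loose, lies flat on the bench. Origin at the centre of the underside, z up along the bore.
- cap: Aluminium cap: a round body 50 mm in diameter and 22 mm high, with a solid round knob 24 mm in diameter and 26 mm tall standing on its centre (48 mm tall in all); a 24 mm bore 18 mm deep opens only downward. About 140 g. Stands knob up. Loose, lies flat on the bench. Origin at the centre of the underside, z up along the bore.
- square_plate: Aluminium square plate 58 x 58 mm (sides along its x and y), 14 mm thick, with a 25 mm bore right through its centre. About 110 g. Loose, lies flat on the bench. Origin at the centre of the underside, z up along the bore.
- hex_nut: Steel hexagonal nut, 40 mm across its flats, 20 mm tall, with a plain hexagonal opening 24 mm across flats right through. Its x axis is square to one pair of flats; the other flats are at 60 degree steps. About 150 g. Loose, lies flat on the bench. Origin at the centre of the underside, z up along the bore.
- bottle: Bystander, leave alone: closed white plastic bottle, 56 mm in diameter, 110 mm tall, standing. Origin at the centre of its underside.
- wafer_box: Bystander, leave alone: closed round grey wafer box, 80 mm in diameter, 24 mm tall. Origin at the centre of its underside.
- screwdriver: Bystander, leave alone: screwdriver 180 mm long with a black handle, lying along its x axis near the far edge of the work. Origin under its middle.
Not all that is in view belongs to the job. What is meant by the cap is not pink, and is the smaller of those in its own colour.

How it is judged:
By the outcome, as a careful person would: the job done as asked, in the order asked, and still so for the second after the job is handed in, with the robot touching nothing.
It also fails if it takes over 138 s, if anything falls off the work surface, if the arm or the gripper's body presses on something with over 40 N, if the wrist force passes 120 N, or if a joint passes its speed limit or range.

### The arm

A 6-joint arm with a two-finger parallel gripper is mounted at the origin on the work surface. World frame = base frame: x ahead of the robot, y to its left, z up, the work surface at z = 0. Lengths are in m, angles in rad, forces in N, time in s.
With the tool pointing down it reaches from about 0.35 to 0.975 m from the base axis. Payload 4.9 kg.
Tool frame: the origin (TCP) lies on the front face of the gripper's body, between the roots of the fingers; the fingertips stand ctrl.tip_extent ahead of it and the grasp point (between the pads) lies 54 mm ahead of it (ctrl.tip_extent is the distance from the TCP to the fingertips, in m); z points along the fingers, y is the line along which they close (so a half turn about z gives the same grasp; the last joint's range is limited). The gripper opens to 85 mm and grips with 20 to 120 N. Pads are 22 mm wide; open, the fingers measure 114 mm over their backs; the gripper's body (76 mm by 85 mm) begins 54 mm behind the grasp point. The pads swing forward as they close: fully open they stand 13 mm farther back than shut.
Start: joints at [1.009, 0.053, 1.613, -0, 1.476, -0.119], TCP at [0.268, 0.565, 0.304] pointing down, gripper open.
Joint ranges: [-3.01, 3.01], [-1.01, 2.22], [0.06, 2.58], [-1.02, 4.17], [0.09, 2.62], [-3.14, 3.14]. Speed limits (rad/s): [2.57, 2.57, 3.14, 3.14, 3.14, 3.14].

### API

Orientations are given as a rotation vector (axis times angle).
In Python, from station import ctrl gives the robot as it stands.
- The arm moves only by the tool apply_moves, never from a script. Its argument "rows" is one flat list of numbers, 6 for each row, row after row: the shift along the tool's x, y, z normalised to -1 to 1, where 1 is 0.6 m, then the turn, a rotation vector about the tool's x, y, z normalised to -1 to 1, where 1 is 90 degrees. A call has 1 to 20 rows; each row is the pose to reach, as a shift and turn from the pose commanded when the call began, along the tool's axes at that moment; what a row does not reach only later rows make up. A row lasts 1/10 s, in which the tool goes at most 50 mm and 8.59 degrees, less where a joint would pass 70% of its speed; a pose out of reach is approached as far as the arm can. A call with a number of a shift or a turn outside -1 to 1 is refused whole. A call with a gripper value outside its range is refused whole. "grip" is the opening, from 0 (shut) to 1 (fully open), set as the call begins (left out, the last holds). The fingers move at their own pace and stop on an object; "grip_force" is the grip in N (left out, the last holds). Time passes only in rows, so rows that repeat a pose let the fingers close. It gives the time, the measured TCP pose, the force, the opening and the grip force at its end, in the units of the state.
- ctrl.get_obs(): the state, without advancing time (a new reading comes with each control period).
- ctrl.get_image(name): name is "scene" or "top" or "wrist"; returns (picture, depth): 384x512x3 uint8, blue, green, red; 384x512 float32, m along the optical axis (not along the pixel's ray), 0 where there is no reading.
- ctrl.camera_model(name): a dict with "mtx" (3x3 intrinsics, pixels), "k1" (the pictures are not rectified: a ray, as slopes to the right and down, at radius r is drawn at 1 + k1 r^2 times it, then the intrinsics apply), "R" (3x3) and "t" (3): a world point X has camera coordinates R X + t; the wrist camera has in their place "tool_from_camera" (4x4, takes a point from camera to tool coordinates, whose origin is the TCP and whose axes are the flange's). Camera axes: x right, y down, z forward; pixel columns grow to the right and rows downward; lengths in m; the calibration is good to about 2 mm. A picture is of the moment at which its call begins: read the wrist's pose just before it. camera_model takes no time and is no camera call.
- ctrl.finish_job(): hands the job in; it is judged then, once.
The state is a dict: "t": time; "q": joint angles; "dq": joint speeds; "effort": joint torques, N m; "tool_pos": TCP position; "tool_rot": TCP orientation; "contact_force": force on the tool from outside, world axes, zero at the start; "wrist_torque": the same for the moment, N m; "opening": finger opening in m; "grip_force": force on a finger pad.
Only numpy, scipy, OpenCV 4.12 (cv2) and the standard library are available. Lean on these libraries where they do the work, as an engineer would, in place of code of your own. Each camera call takes 0.05 s, during which the arm holds its last target. There are 200 camera calls.

## Working session

There is one attempt and no reset: what is moved stays moved. The work goes in short steps, Python scripts to look and compute and a tool call to move; the robot and the scene stay as the last step left them, time stands still between calls to the robot, and variables do not carry over. Pictures are saved under pics/ and viewed, at most 14 in all, crops included, and the job is handed in when it is done.

Besides the shell and the picture viewer there is one more tool, called after "Emit:" by a JSON object that holds its "op" and its "data", one argument or row to a line. apply_moves: Moves the arm, as the interface text tells. Its arguments: {"type":"object","properties":{"rows":{"type":"array","items":{"type":"number"}},"grip":{"type":"number"},"grip_force":{"type":"number"}},"required":["rows"]}

```bash
mkdir -p pics; ls; cat > h.py <<'E'
import numpy as np, cv2
from station import ctrl
def save(name,fn):
    o=ctrl.get_obs(); im,d=ctrl.get_image(name); cv2.imwrite('pics/%s.png'%fn,im); np.savez('pics/%s.npz'%fn,im=im,d=d,p=o['tool_pos'],r=o['tool_rot']); return o,im,d
E
python3 - <<'E'
from h import *
for n in('scene','top'):
    o,im,d=save(n,n+'0'); m=ctrl.camera_model(n); print(n,m)
print(o, ctrl.tip_extent, ctrl.camera_model('wrist'))
E
```

```text
pics
scene {'mtx': array([[492.76316109,   0.        , 254.03245633],
       [  0.        , 492.76316109, 188.83199286],
       [  0.        ,   0.        ,   1.        ]]), 'k1': -0.1248547193288255, 'R': array([[-0.8128573 ,  0.58241894,  0.00715454],
       [ 0.45244496,  0.63909855, -0.62196993],
       [-0.36681952, -0.50233576, -0.78300844]]), 't': array([ 0.45183211, -0.24694096,  1.54390292])}
top {'mtx': array([[438.58556445,   0.        , 258.34632345],
       [  0.        , 438.58556445, 194.14738054],
       [  0.        ,   0.        ,   1.        ]]), 'k1': -0.04339548264083801, 'R': array([[ 0.00419961, -0.99987785,  0.01505504],
       [-0.98558698, -0.00668476, -0.16903732],
       [ 0.16911731, -0.01412816, -0.98549466]]), 't': array([-0.01276678,  0.54781479,  1.32614546])}
{'t': 0.05, 'q': array([ 1.00900243e+00,  5.33441807e-02,  1.61427047e+00, -3.46450232e-05,
        1.47601570e+00, -1.18968586e-01]), 'dq': array([ 0.00028944, -0.00066335, -0.0019632 , -0.001647  ,  0.00041976,
        0.00098289]), 'effort': array([-3.86063884e-04, -3.95182943e+01, -3.7165964
[... 235 characters left out ...]
.24085416, -0.44723723]), 'wrist_torque': array([ 0.03542126, -0.00803289,  0.03426588]), 'grip_force': 0.0, 'opening': 0.08535743543252587} 0.0726 {'mtx': array([[291.10007511,   0.        , 257.2601344 ],
       [  0.        , 291.10007511, 194.95001752],
       [  0.        ,   0.        ,   1.        ]]), 'k1': -0.01697452368843756, 'tool_from_camera': array([[-5.70837071e-04, -9.48504369e-01, -3.16763534e-01,
         8.11660424e-02],
       [ 9.99999560e-01, -7.77374867e-04,  5.25649640e-04,
         6.65768835e-04],
       [-7.44824990e-04, -3.16763094e-01,  9.48504395e-01,
        -7.05937762e-02],
       [ 0.00000000e+00,  0.00000000e+00,  0.00000000e+00,
         1.00000000e+00]])}
```

View pics/scene0.png

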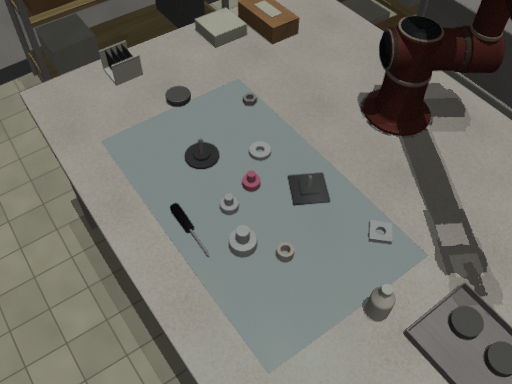

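View pics/top0.png

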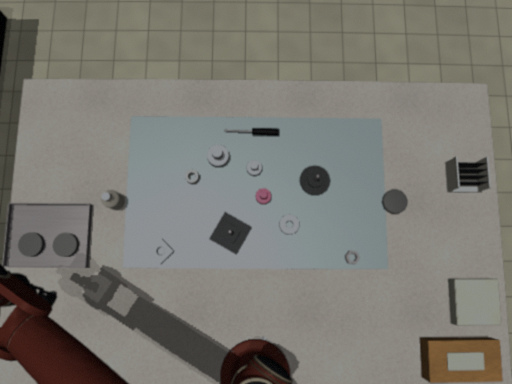

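The scene shows three knobbed parts in the top view: large grey (218,155), small grey (254,168) and pink (263,196). By the description, the cap is the small grey one. The other parts are:
- disc (289,224)
- plate (163,250)
- collar or nut at (193,177) and (351,257)
- round stand (315,180)
- square stand (231,232)

I'll measure these and check the choice in one close crop.

```bash
cat >> h.py <<'E'
from scipy.spatial.transform import Rotation as Ro
def cam(name,z=None):
    m=ctrl.camera_model(name)
    if name!='wrist': return m,m['R'].T,-m['R'].T@m['t']
    T=m['tool_from_camera']; R=Ro.from_rotvec(z['r']).as_matrix()
    return m,R@T[:3,:3],R@T[:3,3]+z['p']
def rays(name,uv,z=None):
    m,R,t=cam(name,z); uv=np.asarray(uv,float).reshape(-1,1,2)
    s=cv2.undistortPoints(uv,m['mtx'],np.array([m['k1'],0,0,0,0.])).reshape(-1,2)
    return np.c_[s,np.ones(len(s))]@R.T,t   # scaled so camera z =1
def atz(name,uv,h,z=None):
    r,t=rays(name,uv,z); return t+r*((h-t[2])/r[:,2])[:,None]
def cloud(name,z):
    v,u=np.mgrid[:384,:512]; r,t=rays(name,np.c_[u.ravel(),v.ravel()],z)
    return (t+r*z['d'].ravel()[:,None]).reshape(384,512,3)
E
python3 - <<'E'
from h import *
for n in('top','scene'):
    z=np.load(f'pics/{n}0.npz'); P=cloud(n,z); np.save(f'pics/{n}P.npy',P)
    X,Y,Z=P[...,0],P[...,1],P[...,2]
    if n=='top': print('bench z', np.median(Z[130:250,140:370]))
    m=((Z>0.009)&(Z<.13)&(X>.28)&(X<.85)&(abs(Y)<.5)&(z['d']>0)).astype(np.uint8)
    k,l,s,c=cv2.connectedComponentsWithStats(m)
    for i in range(1,k):
        if s[i,4]>25:
            q=l==i; p=P[q]; print(n,c[i].round(),s[i,4],'mid',((p.max(0)+p.min(0))/2)[:2].round(3),'mean',p.mean(0).round(3),'ext',np.ptp(p,axis=0).round(3),'zmax',np.percentile(p[:,2],[50,95]).round(3),'bgr',np.median(z['im'][q],0))
a=cv2.resize(cv2.imread('pics/top0.png')[110:275,120:420],(800,440),interpolation=cv2.INTER_CUBIC); cv2.imwrite('pics/a.png',a)
b=cv2.resize(cv2.imread('pics/scene0.png')[80:280,150:410],(780,600),interpolation=cv2.INTER_CUBIC); cv2.imwrite('pics/b.png',b)
E
```

```text
bench z 0.000896013186913458
top [260. 131.] 256 mid [0.762 0.012] mean [ 0.761 -0.014  0.021] ext [0.026 0.178 0.023] zmax [0.022 0.028] bgr [24. 23. 23.]
top [218. 156.] 393 mid [0.677 0.122] mean [0.672 0.12  0.04 ] ext [0.072 0.068 0.067] zmax [0.032 0.071] bgr [144. 141. 137.]
top [254. 168.] 189 mid [0.639 0.004] mean [0.637 0.004 0.028] ext [0.049 0.045 0.041] zmax [0.023 0.049] bgr [142. 140. 136.]
top [314. 179.] 258 mid [ 0.604 -0.187] mean [ 0.605 -0.191  0.019] ext [0.082 0.078 0.066] zmax [0.015 0.065] bgr [46. 46. 45.]
top [192. 176.] 129 mid [0.608 0.204] mean [0.608 0.204 0.025] ext [0.043 0.042 0.025] zmax [0.026 0.032] bgr [133. 132. 130.]
top [263. 196.] 192 mid [ 0.546 -0.025] mean [ 0.545 -0.025  0.028] ext [0.047 0.045 0.048] zmax [0.023 0.05 ] bgr [104.   85.5 138. ]
top [394. 201.] 491 mid [ 0.533 -0.447] mean [ 0.531 -0.446  0.024] ext [0.079 0.081 0.023] zmax [0.024 0.029] bgr [71. 73. 72.]
top [112. 200.] 339 mid [0.527 0.446] mean [0.523 0.438 0.073] ext [0.055 0.05  0.106] zmax [0.076 0.112] bgr [89. 96. 97.]
top [226. 217.] 31 mid [0.479 0.089] mean [0.4
[... 1703 characters left out ...]
2  0.024 0.005] zmax [0.01  0.013] bgr [63. 64. 62.]
scene [185. 222.] 385 mid [0.766 0.015] mean [ 0.768 -0.006  0.022] ext [0.026 0.181 0.022] zmax [0.022 0.028] bgr [16. 16. 16.]
scene [381. 231.] 392 mid [0.374 0.301] mean [0.376 0.302 0.014] ext [0.079 0.079 0.012] zmax [0.014 0.018] bgr [142. 145. 142.]
scene [243. 241.] 693 mid [0.681 0.126] mean [0.686 0.135 0.04 ] ext [0.07  0.071 0.064] zmax [0.033 0.071] bgr [139. 141. 138.]
scene [284. 251.] 258 mid [0.614 0.208] mean [0.616 0.21  0.025] ext [0.044 0.042 0.026] zmax [0.027 0.031] bgr [114.5 122.  126.5]
scene [380. 302.] 777 mid [0.534 0.452] mean [0.544 0.457 0.068] ext [0.052 0.055 0.105] zmax [0.073 0.111] bgr [ 90.  98. 100.]
```

View pics/b.png

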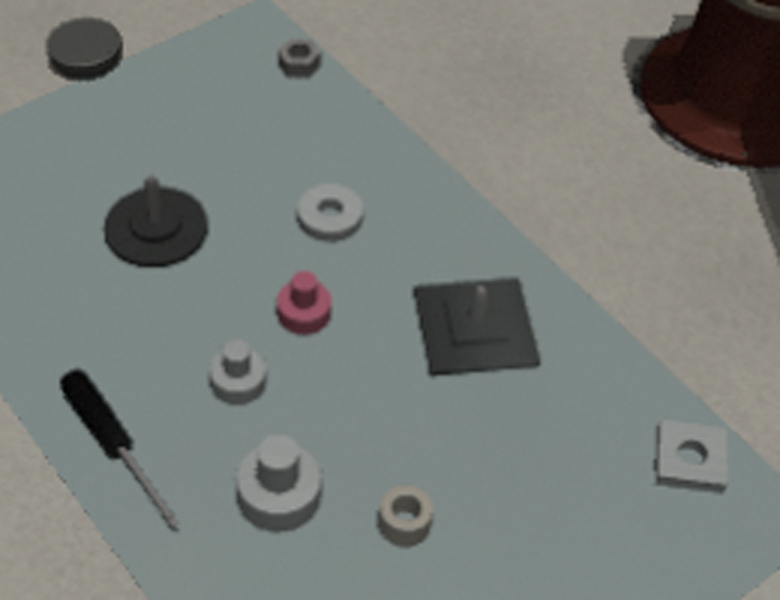

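The crop confirms the choices: small grey cap at top (254,168), hex nut at (351,257), beige collar at (193,177), and the disc and plate are clear. Next I'll hover over the plate.

```bash
cat >> h.py <<'E'
def go(*wps):
    """wps: (x,y,z,yaw of tool y in deg or None); prints normalised rows from the present pose"""
    o=ctrl.get_obs(); p,R=np.array(o['tool_pos']),Ro.from_rotvec(o['tool_rot']).as_matrix()
    last=p; cur=np.degrees(np.arctan2(R[1,1],R[0,1]))
    print('now',p.round(4),'yaw',cur.round(1),'q6',o['q'][5].round(2),'F',o['contact_force'].round(1),'open',round(o['opening'],4),'t',round(o['t'],2))
    ly=cur
    for x,y,z,a in wps:
        if a is None: a=ly
        a=ly+(a-ly+90)%180-90
        c,s=np.cos(np.radians(a)),np.sin(np.radians(a))
        G=np.array([[-s,c,0],[c,s,0],[0,0,-1.]])
        t=np.array([x,y,z]); d=R.T@(t-p)/.6; w=Ro.from_matrix(R.T@G).as_rotvec()/(np.pi/2)
        print(np.r_[d,w].round(4).tolist(),'rows>=',int(np.ceil(max(np.linalg.norm(t-last)/.05,abs(a-ly)/8.59)))+1); last=t; ly=a
E
python3 -c "
from h import *
go((.374,.300,.22,None))"
```

```text
now [0.2676 0.5643 0.3027] yaw 64.6 q6 -0.12 F [ 0.1 -0.3 -0. ] open 0.0854 t 0.1
[-0.3491, -0.3218, 0.1385, -0.0012, -0.0001, -0.0] rows>= 7
```

Emit:
{"op": "apply_moves", "data": {
  "rows": [-0.349, -0.322, 0.138, -0.001, 0, 0, -0.349, -0.322, 0.138, -0.001, 0, 0, -0.349, -0.322, 0.138, -0.001, 0, 0, -0.349, -0.322, 0.138, -0.001, 0, 0, -0.349, -0.322, 0.138, -0.001, 0, 0, -0.349, -0.322, 0.138, -0.001, 0, 0, -0.349, -0.322, 0.138, -0.001, 0, 0, -0.349, -0.322, 0.138, -0.001, 0, 0, -0.349, -0.322, 0.138, -0.001, 0, 0, -0.349, -0.322, 0.138, -0.001, 0, 0, -0.349, -0.322, 0.138, -0.001, 0, 0],
  "grip": 1
}}

```text
t: 1.2
tool_pos: [0.3739, 0.3015, 0.2215]
tool_rot: [0.687, 3.065, 0.003]
contact_force: [-0.2, 0.8, 0.7]
opening: 0.0854
grip_force: 0.0
```

```bash
cat >> h.py <<'E'
def look(fn,cx,cy,lo,hi,r=.06):
    """wrist view; points with lo<z<hi within r of cx,cy : centre, size, min-area rectangle"""
    o,im,d=save('wrist',fn); z=np.load(f'pics/{fn}.npz'); P=cloud('wrist',z)
    b=P[...,2][(abs(P[...,2])<.006)&(d>0)]; print('bench',np.median(b).round(4) if len(b) else None)
    m=(P[...,2]>lo)&(P[...,2]<hi)&(np.hypot(P[...,0]-cx,P[...,1]-cy)<r)&(d>0)
    k,l,s,c=cv2.connectedComponentsWithStats(m.astype(np.uint8))
    i=1+np.argmax(s[1:,4]); m=l==i; q=P[m]
    rc=cv2.minAreaRect((q[:,:2]*1000).astype(np.float32)); (ex,ey),er=cv2.minEnclosingCircle((q[:,:2]*1000).astype(np.float32))
    print('px',c[i].round(),s[i,4],'rect',np.round(rc[0],1),np.round(rc[1],1),round(rc[2],1),'circ',round(ex,1),round(ey,1),round(er,1),'z',np.percentile(q[:,2],[5,50,95]).round(4))
    return z,P,m
E
python3 -c "
from h import *
look('w1',.373,.300,.009,.02)
go()"
```

```text
bench 0.0008
px [255. 182.] 2883 rect [374.  300.6] [58.  58.7] 45.1 circ 373.6 300.7 40.6 z [0.0131 0.0145 0.0156]
now [0.374  0.3013 0.2215] yaw 64.7 q6 -0.61 F [ 0.1  0.4 -0.5] open 0.0855 t 1.25
```

View pics/w1.png

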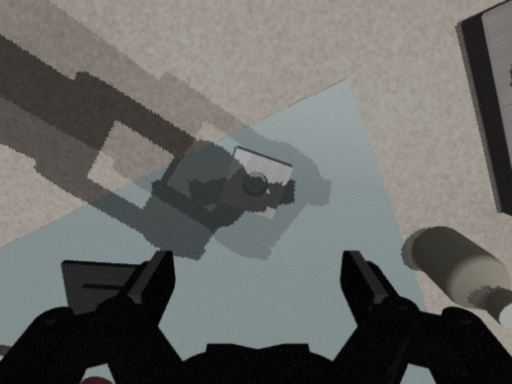

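Plate lies at (255,182) in the wrist view, its size is right, and its sides are at 45°. I'll find the open fingertip extent from the depth, then check the stand in the same view.

```bash
python3 -c "
from h import *
z=np.load('pics/w1.npz'); P=cloud('wrist',z); R=Ro.from_rotvec(z['r']).as_matrix(); T=(P-z['p'])@R
m=(z['d']>0)&(z['d']<.2)&(abs(T[...,1])<.08)
for s in(-1,1):
    q=T[m&(s*T[...,1]>.03)&(abs(T[...,0])<.03)]; k=q[q[:,2]>np.percentile(q[:,2],97)]; print(s,np.percentile(q[:,2],[50,90,99,100]).round(4),k.mean(0).round(4))
print(ctrl.tip_extent)
go((.374,.3006,.13,45),(.374,.3006,.1,45))"
```

```text
-1 [0.0044 0.036  0.0542 0.0595] [ 0.0034 -0.0435  0.053 ]
1 [0.0042 0.0352 0.0539 0.059 ] [0.0037 0.0451 0.0528]
0.0726
now [0.374  0.3013 0.2215] yaw 64.7 q6 -0.61 F [ 0.1  0.4 -0.5] open 0.0855 t 1.25
[-0.0006, -0.0014, 0.1524, 0.0013, -0.0001, 0.2193] rows>= 4
[-0.0006, -0.0015, 0.2024, 0.0013, -0.0001, 0.2193] rows>= 2
```

Emit:
{"op": "apply_moves", "data": {
  "rows": [-0.0006, -0.0014, 0.152, 0.001, 0, 0.2193, -0.0006, -0.0014, 0.152, 0.001, 0, 0.2193, -0.0006, -0.0014, 0.152, 0.001, 0, 0.2193, -0.0006, -0.0014, 0.152, 0.001, 0, 0.2193, -0.0006, -0.0015, 0.2, 0.001, 0, 0.2193, -0.0006, -0.0016, 0.23, 0.001, 0, 0.2193, -0.0006, -0.0016, 0.254, 0.001, 0, 0.2193, -0.0006, -0.0016, 0.254, 0.001, 0, 0.2193, -0.0006, -0.0016, 0.254, 0.001, 0, 0.2193, -0.0006, -0.0016, 0.254, 0.001, 0, 0.2193],
  "grip": 1
}}

```text
t: 2.25
tool_pos: [0.3753, 0.3004, 0.0705]
tool_rot: [1.203, 2.9, 0.004]
contact_force: [0.6, -0.1, 0.4]
opening: 0.0853
grip_force: 0.0
```

Emit:
{"op": "apply_moves", "data": {
  "rows": [0, 0, 0, 0, 0, 0, 0, 0, 0, 0, 0, 0, 0, 0, 0, 0, 0, 0, 0, 0, 0, 0, 0, 0, 0, 0, 0, 0, 0, 0, 0, 0, 0, 0, 0, 0, 0, 0, 0, 0, 0, 0, 0, 0, 0, 0, 0, 0],
  "grip": 0,
  "grip_force": 40
}}

```text
t: 3.05
tool_pos: [0.3749, 0.3, 0.0698]
tool_rot: [1.205, 2.901, 0.002]
contact_force: [-1.3, -0.4, 6.4]
opening: 0.0572
grip_force: 44.2
```

```bash
python3 -c "
from h import *
print(ctrl.tip_extent);go((.374,.3006,.2,45),(.428,.08,.2,45))"
```

```text
0.0726
now [0.3749 0.3    0.0698] yaw 44.9 q6 -0.26 F [-1.3 -0.4  6.4] open 0.0572 t 3.05
[0.0017, -0.0001, -0.2169, 0.0009, 0.0001, -0.0012] rows>= 4
[-0.3222, -0.1959, -0.2172, 0.0009, 0.0001, -0.0012] rows>= 6
```

Emit:
{"op": "apply_moves", "data": {
  "rows": [0, 0, -0.05, 0, 0, 0, 0, 0, -0.13, 0, 0, 0, 0, 0, -0.21, 0, 0, 0, 0, 0, -0.3, 0, 0, 0, -0.456, -0.194, -0.3, 0.001, 0, -0.001, -0.456, -0.194, -0.3, 0.001, 0, -0.001, -0.456, -0.194, -0.3, 0.001, 0, -0.001, -0.456, -0.194, -0.3, 0.001, 0, -0.001, -0.456, -0.194, -0.3, 0.001, 0, -0.001, -0.456, -0.194, -0.3, 0.001, 0, -0.001, -0.456, -0.194, -0.3, 0.001, 0, -0.001, -0.456, -0.194, -0.3, 0.001, 0, -0.001, -0.456, -0.194, -0.3, 0.001, 0, -0.001, -0.456, -0.194, -0.3, 0.001, 0, -0.001]
}}

```text
t: 4.45
tool_pos: [0.4844, 0.0249, 0.2483]
tool_rot: [-1.199, -2.902, 0.002]
contact_force: [-0.3, 0.6, -1.2]
opening: 0.0569
grip_force: 43.5
```

```bash
python3 -c "
from h import *
z,P,m=look('w2',.428,.08,.004,.02,.08)
q=P[(P[...,2]>.03)&(P[...,2]<.06)&(np.hypot(P[...,0]-.428,P[...,1]-.08)<.04)&(z['d']>0)]
print(len(q),q.mean(0),q.min(0),q.max(0),q[q[:,2]>.048].mean(0))
go()"
```

```text
bench 0.001
px [261.  99.] 9806 rect [432.9  81.5] [100.5 100.6] 60.6 circ 432.9 81.8 70.0 z [0.0075 0.0089 0.0173]
195 [0.43301114 0.08135251 0.05346698] [0.42616516 0.07479515 0.04752928] [0.43971285 0.08771832 0.05828868] [0.43304291 0.08133947 0.05349759]
now [0.4845 0.0249 0.2484] yaw 45.1 q6 -0.89 F [ 0.1 -0.5 -1. ] open 0.0569 t 4.5
```

View pics/w2.png

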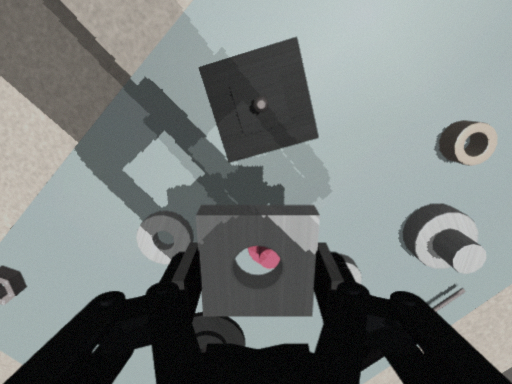

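The view shows the square stand at (258,100), with foot and post both measured at (0.433,0.0815) and foot sides at 60.6°. The plate hangs level in the grip. I'll turn it to match, so its sides line up with the seat.

```bash
python3 -c "
from h import *
go((.4339,.081,.22,60.6),(.4339,.081,.14,60.6),(.4339,.081,.089,60.6),(.4339,.081,.0855,60.6))"
```

```text
now [0.4845 0.0249 0.2484] yaw 45.1 q6 -0.89 F [ 0.1 -0.5 -1. ] open 0.0569 t 4.5
[0.1257, 0.0069, 0.0474, -0.0011, -0.0005, -0.1721] rows>= 3
[0.1256, 0.0071, 0.1807, -0.0011, -0.0005, -0.1721] rows>= 3
[0.1256, 0.0073, 0.2657, -0.0011, -0.0005, -0.1721] rows>= 3
[0.1256, 0.0073, 0.2716, -0.0011, -0.0005, -0.1721] rows>= 2
```

Emit:
{"op": "apply_moves", "data": {
  "rows": [0.1257, 0.007, 0.047, -0.001, -0.0005, -0.172, 0.1257, 0.007, 0.047, -0.001, -0.0005, -0.172, 0.1257, 0.007, 0.047, -0.001, -0.0005, -0.172, 0.1257, 0.007, 0.1, -0.001, -0.0005, -0.172, 0.1257, 0.007, 0.15, -0.001, -0.0005, -0.172, 0.1257, 0.007, 0.18, -0.001, -0.0005, -0.172, 0.1257, 0.007, 0.18, -0.001, -0.0005, -0.172, 0.1257, 0.007, 0.2, -0.001, -0.0005, -0.172, 0.1257, 0.007, 0.22, -0.001, -0.0005, -0.172, 0.1257, 0.007, 0.24, -0.001, -0.0005, -0.172, 0.1257, 0.007, 0.255, -0.001, -0.0005, -0.172, 0.1257, 0.007, 0.262, -0.001, -0.0005, -0.172, 0.1257, 0.007, 0.266, -0.001, -0.0005, -0.172, 0.1257, 0.007, 0.266, -0.001, -0.0005, -0.172, 0.1257, 0.007, 0.266, -0.001, -0.0005, -0.172]
}}

```text
t: 6.0
tool_pos: [0.4347, 0.0798, 0.0894]
tool_rot: [0.801, 3.037, 0.0]
contact_force: [0.4, 1.2, -1.8]
opening: 0.0571
grip_force: 43.5
```

Emit:
{"op": "apply_moves", "data": {
  "rows": [0, 0, 0.001, 0, 0, 0, 0, 0, 0.002, 0, 0, 0, 0, 0, 0.003, 0, 0, 0, 0, 0, 0.004, 0, 0, 0, 0, 0, 0.005, 0, 0, 0, 0, 0, 0.006, 0, 0, 0, 0, 0, 0.006, 0, 0, 0]
}}

```text
t: 6.7
tool_pos: [0.4344, 0.0798, 0.0858]
tool_rot: [-0.801, -3.038, 0.0]
contact_force: [-3.6, 0.2, 4.7]
opening: 0.0567
grip_force: 44.1
```

Emit:
{"op": "apply_moves", "data": {
  "rows": [0, 0, 0.001, 0, 0, 0, 0, 0, 0.001, 0, 0, 0]
}}

```text
t: 6.9
tool_pos: [0.4345, 0.0798, 0.0858]
tool_rot: [-0.8, -3.037, 0.001]
contact_force: [-5.8, -0.4, 10.0]
opening: 0.0569
grip_force: 44.6
```

Emit:
{"op": "apply_moves", "data": {
  "rows": [0, 0, 0, 0, 0, 0, 0, 0, 0, 0, 0, 0, 0, 0, 0, 0, 0, 0, 0, 0, 0, 0, 0, 0, 0, 0, 0, 0, 0, 0, 0, 0, 0, 0, 0, 0, 0, 0, -0.03, 0, 0, 0, 0, 0, -0.1, 0, 0, 0, 0, 0, -0.18, 0, 0, 0, 0, 0, -0.25, 0, 0, 0, 0, 0, -0.25, 0, 0, 0],
  "grip": 1
}}

```text
t: 8.0
tool_pos: [0.4377, 0.0799, 0.2426]
tool_rot: [0.797, 3.025, 0.006]
contact_force: [1.2, 0.1, 0.5]
opening: 0.0855
grip_force: 0.0
```

```bash
python3 -c "
from h import *
z,P,m=look('w3',.433,.0815,.022,.038,.05)
go((.357,-.303,.23,None))"
```

```text
bench 0.001
px [254. 175.] 2880 rect [434.1  81.2] [58.1 58. ] 60.4 circ 433.9 81.3 40.5 z [0.0289 0.0305 0.0316]
now [0.4362 0.0798 0.239 ] yaw 60.5 q6 -1.04 F [ 0.1 -0.8 -0.1] open 0.0851 t 8.05
[-0.1995, -0.6203, 0.0139, 0.0026, 0.0047, -0.0] rows>= 9
```

The plate is seated: its top is at 30 mm (16+14), centred and aligned with the seat. Now the nut.

Emit:
{"op": "apply_moves", "data": {
  "rows": [-0.2, -0.62, 0.014, 0.003, 0.005, 0, -0.2, -0.62, 0.014, 0.003, 0.005, 0, -0.2, -0.62, 0.014, 0.003, 0.005, 0, -0.2, -0.62, 0.014, 0.003, 0.005, 0, -0.2, -0.62, 0.014, 0.003, 0.005, 0, -0.2, -0.62, 0.014, 0.003, 0.005, 0, -0.2, -0.62, 0.014, 0.003, 0.005, 0, -0.2, -0.62, 0.014, 0.003, 0.005, 0, -0.2, -0.62, 0.014, 0.003, 0.005, 0, -0.2, -0.62, 0.014, 0.003, 0.005, 0, -0.2, -0.62, 0.014, 0.003, 0.005, 0, -0.2, -0.62, 0.014, 0.003, 0.005, 0, -0.2, -0.62, 0.014, 0.003, 0.005, 0]
}}

```text
t: 9.35
tool_pos: [0.3557, -0.3019, 0.2263]
tool_rot: [-0.796, -3.03, 0.004]
contact_force: [0.2, -0.5, 0.3]
opening: 0.0855
grip_force: 0.0
```

```bash
python3 -c "
from h import *
z,P,m=look('w4',.357,-.303,.014,.026,.04)
q=P[m][:,:2]*1000
c=np.array(cv2.minEnclosingCircle(q.astype(np.float32))[0])
w=[np.percentile((q-c)@[np.cos(np.radians(a)),np.sin(np.radians(a))],99.5)-np.percentile((q-c)@[np.cos(np.radians(a)),np.sin(np.radians(a))],.5) for a in range(60)]
W=[sum(w[(a+d)%60] if False else w[a] for d in [0]) for a in range(60)]
full=lambda a:np.ptp(np.percentile((q-c)@[np.cos(np.radians(a)),np.sin(np.radians(a))],[.5,99.5]))
S=[np.mean([full(a+k) for k in(0,60,120)]) for a in range(60)]
print('min width at',np.argmin(S),min(S),'max',np.argmax(S),max(S))
a=np.argmin(S)
for k in(0,60,120): print(a+k,full(a+k),(c+np.mean(np.percentile((q-c)@[np.cos(np.radians(a+k)),np.sin(np.radians(a+k))],[.5,99.5]))*np.array([np.cos(np.radians(a+k)),np.sin(np.radians(a+k))])))
cv2.imwrite('pics/w4c.png',cv2.resize(z['im'][100:260,160:360],(800,640))[:600])
go()"
```

```text
bench 0.0008
px [258. 186.] 975 rect [ 356.7 -302.4] [44.9 40.5] 22.4 circ 356.5 -302.2 22.9 z [0.0167 0.0204 0.0215]
min width at 51 39.74371835110994 max 23 43.21227312025403
51 39.63514403292161 [ 356.56580799 -302.18742311]
111 39.77848004771316 [ 356.52029605 -302.25101562]
171 39.81753097269504 [ 356.5541895 -302.2516752]
now [ 0.3557 -0.3021  0.2265] yaw 60.6 q6 -1.92 F [-0.4 -0.9 -0.3] open 0.0852 t 9.4
```

View pics/w4c.png

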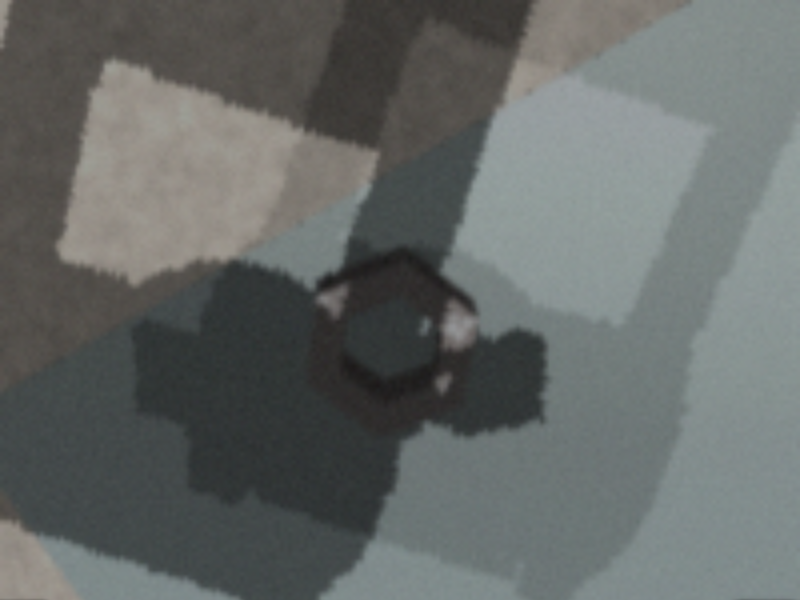

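The nut is at crop (395,340), i.e. wrist (258,186): 40 mm across its flats and centred at (0.3565,-0.3022), with a flat normal near 51.5°.

```bash
python3 -c "
from h import *
go((.3565,-.3022,.13,51.5),(.3565,-.3022,.077,51.5))"
```

```text
now [ 0.3557 -0.3021  0.2265] yaw 60.6 q6 -1.92 F [-0.4 -0.9 -0.3] open 0.0852 t 9.4
[-0.0024, 0.0013, 0.1608, -0.0034, -0.0045, 0.1007] rows>= 3
[-0.0031, 0.0017, 0.2491, -0.0034, -0.0045, 0.1007] rows>= 3
```

Emit:
{"op": "apply_moves", "data": {
  "rows": [-0.0024, 0.0013, 0.16, -0.0034, -0.0045, 0.1, -0.0024, 0.0013, 0.16, -0.0034, -0.0045, 0.1, -0.0024, 0.0013, 0.16, -0.0034, -0.0045, 0.1, -0.003, 0.0017, 0.2, -0.0034, -0.0045, 0.1, -0.003, 0.0017, 0.235, -0.0034, -0.0045, 0.1, -0.003, 0.0017, 0.249, -0.0034, -0.0045, 0.1, -0.003, 0.0017, 0.249, -0.0034, -0.0045, 0.1, -0.003, 0.0017, 0.249, -0.0034, -0.0045, 0.1]
}}

```text
t: 10.2
tool_pos: [0.3569, -0.3038, 0.0788]
tool_rot: [1.036, 2.964, -0.002]
contact_force: [-0.3, -0.2, -0.1]
opening: 0.0853
grip_force: 0.0
```

Emit:
{"op": "apply_moves", "data": {
  "rows": [0, 0, 0, 0, 0, 0, 0, 0, 0, 0, 0, 0, 0, 0, 0, 0, 0, 0, 0, 0, 0, 0, 0, 0, 0, 0, 0, 0, 0, 0, 0, 0, 0, 0, 0, 0, 0, 0, 0, 0, 0, 0, 0, 0, 0, 0, 0, 0, 0, 0, 0, 0, 0, 0, 0, 0, 0, 0, 0, 0],
  "grip": 0,
  "grip_force": 40
}}

```text
t: 11.2
tool_pos: [0.3565, -0.3035, 0.078]
tool_rot: [1.036, 2.965, -0.001]
contact_force: [-0.5, 1.2, 5.3]
opening: 0.0388
grip_force: 41.5
```

```bash
python3 -c "
from h import *
x=ctrl.get_obs()['tool_pos']
go((x[0],x[1],.23,None),(.4337,.0814,.23,60),(.4337,.0814,.23,60))"
```

```text
now [ 0.3565 -0.3035  0.078 ] yaw 51.5 q6 -1.76 F [-0.5  1.2  5.3] open 0.0388 t 11.2
[-0.0003, -0.0001, -0.2534, -0.0001, 0.0006, 0.0] rows>= 5
[0.2988, 0.5819, -0.2538, -0.0002, 0.0006, -0.0948] rows>= 9
[0.2988, 0.5819, -0.2538, -0.0002, 0.0006, -0.0948] rows>= 1
```

Emit:
{"op": "apply_moves", "data": {
  "rows": [0, 0, -0.04, 0, 0, 0, 0, 0, -0.1, 0, 0, 0, 0, 0, -0.18, 0, 0, 0, 0, 0, -0.254, 0, 0, 0, 0.2985, 0.5815, -0.254, 0, 0.0006, -0.095, 0.2985, 0.5815, -0.254, 0, 0.0006, -0.095, 0.2985, 0.5815, -0.254, 0, 0.0006, -0.095, 0.2985, 0.5815, -0.254, 0, 0.0006, -0.095, 0.2985, 0.5815, -0.254, 0, 0.0006, -0.095, 0.2985, 0.5815, -0.254, 0, 0.0006, -0.095, 0.2985, 0.5815, -0.254, 0, 0.0006, -0.095, 0.2985, 0.5815, -0.254, 0, 0.0006, -0.095, 0.2985, 0.5815, -0.254, 0, 0.0006, -0.095, 0.2985, 0.5815, -0.254, 0, 0.0006, -0.095, 0.2985, 0.5815, -0.254, 0, 0.0006, -0.095, 0.2985, 0.5815, -0.254, 0, 0.0006, -0.095, 0.2985, 0.5815, -0.254, 0, 0.0006, -0.095, 0.2985, 0.5815, -0.254, 0, 0.0006, -0.095]
}}

```text
t: 13.0
tool_pos: [0.4334, 0.0806, 0.2295]
tool_rot: [-0.815, -3.033, -0.001]
contact_force: [0.5, 0.0, -1.2]
opening: 0.0389
grip_force: 41.3
```

```bash
python3 -c "
from h import *
go((.4337,.0811,.15,60),(.4337,.0811,.112,60),(.4337,.0811,.108,60))"
```

```text
now [0.4334 0.0806 0.2295] yaw 59.9 q6 -1.03 F [ 0.5  0.  -1.2] open 0.0389 t 13.0
[-0.0002, 0.001, 0.1326, 0.0001, -0.0006, -0.001] rows>= 3
[-0.0002, 0.001, 0.1959, 0.0001, -0.0006, -0.001] rows>= 2
[-0.0002, 0.001, 0.2026, 0.0001, -0.0006, -0.001] rows>= 2
```

Emit:
{"op": "apply_moves", "data": {
  "rows": [0, 0.001, 0.06, 0, -0.0006, 0, 0, 0.001, 0.11, 0, -0.0006, 0, 0, 0.001, 0.133, 0, -0.0006, 0, 0, 0.001, 0.133, 0, -0.0006, 0, 0, 0.001, 0.15, 0, -0.0006, 0, 0, 0.001, 0.165, 0, -0.0006, 0, 0, 0.001, 0.18, 0, -0.0006, 0, 0, 0.001, 0.19, 0, -0.0006, 0, 0, 0.001, 0.194, 0, -0.0006, 0, 0, 0.001, 0.196, 0, -0.0006, 0, 0, 0.001, 0.196, 0, -0.0006, 0, 0, 0.001, 0.196, 0, -0.0006, 0]
}}

```text
t: 14.2
tool_pos: [0.4338, 0.082, 0.1122]
tool_rot: [0.813, 3.034, 0.0]
contact_force: [-0.3, -0.3, -1.5]
opening: 0.0393
grip_force: 41.4
```

Emit:
{"op": "apply_moves", "data": {
  "rows": [0, 0, 0.001, 0, 0, 0, 0, 0, 0.002, 0, 0, 0, 0, 0, 0.003, 0, 0, 0, 0, 0, 0.004, 0, 0, 0, 0, 0, 0.005, 0, 0, 0, 0, 0, 0.006, 0, 0, 0, 0, 0, 0.007, 0, 0, 0, 0, 0, 0.007, 0, 0, 0]
}}

```text
t: 15.0
tool_pos: [0.4336, 0.082, 0.108]
tool_rot: [-0.813, -3.034, 0.0]
contact_force: [-1.7, 0.7, 2.1]
opening: 0.0385
grip_force: 41.7
```

Emit:
{"op": "apply_moves", "data": {
  "rows": [0, 0, 0.0007, 0, 0, 0, 0, 0, 0.0014, 0, 0, 0, 0, 0, 0.0014, 0, 0, 0]
}}

```text
t: 15.3
tool_pos: [0.4337, 0.082, 0.108]
tool_rot: [-0.812, -3.034, 0.001]
contact_force: [-5.6, 0.3, 9.3]
opening: 0.0388
grip_force: 42.5
```

Emit:
{"op": "apply_moves", "data": {
  "rows": [0, 0, 0, 0, 0, 0, 0, 0, 0, 0, 0, 0, 0, 0, 0, 0, 0, 0, 0, 0, 0, 0, 0, 0, 0, 0, 0, 0, 0, 0, 0, 0, 0, 0, 0, 0, 0, 0, 0, 0, 0, 0, 0, 0, -0.02, 0, 0, 0, 0, 0, -0.08, 0, 0, 0, 0, 0, -0.15, 0, 0, 0, 0, 0, -0.2, 0, 0, 0, 0, 0, -0.2, 0, 0, 0],
  "grip": 1
}}

```text
t: 16.5
tool_pos: [0.4363, 0.0821, 0.2337]
tool_rot: [0.81, 3.024, 0.005]
contact_force: [0.6, -0.8, 0.5]
opening: 0.0858
grip_force: 0.0
```

```bash
python3 -c "
from h import *
z,P,m=look('w5',.433,.0815,.042,.056,.04)
go((.459,-.105,.22,None))"
```

```text
bench 0.001
px [255. 186.] 1194 rect [434.   82.7] [39.7 45.8] 59.9 circ 434.1 83.0 23.0 z [0.0451 0.0504 0.0516]
now [0.4351 0.082  0.2307] yaw 60.0 q6 -1.03 F [-0.7 -0.4 -0.8] open 0.0854 t 16.55
[-0.1902, -0.2501, 0.0181, 0.0024, 0.0038, -0.0] rows>= 5
```

Nut seated: top at 50 mm and flat. Now the disc.

Emit:
{"op": "apply_moves", "data": {
  "rows": [-0.19, -0.25, 0.018, 0.0024, 0.004, 0, -0.19, -0.25, 0.018, 0.0024, 0.004, 0, -0.19, -0.25, 0.018, 0.0024, 0.004, 0, -0.19, -0.25, 0.018, 0.0024, 0.004, 0, -0.19, -0.25, 0.018, 0.0024, 0.004, 0, -0.19, -0.25, 0.018, 0.0024, 0.004, 0, -0.19, -0.25, 0.018, 0.0024, 0.004, 0, -0.19, -0.25, 0.018, 0.0024, 0.004, 0, -0.19, -0.25, 0.018, 0.0024, 0.004, 0, -0.19, -0.25, 0.018, 0.0024, 0.004, 0]
}}

```text
t: 17.55
tool_pos: [0.4574, -0.1041, 0.2161]
tool_rot: [-0.809, -3.028, 0.003]
contact_force: [-0.1, 0.1, -0.4]
opening: 0.0854
grip_force: 0.0
```

```bash
python3 -c "
from h import *
z,P,m=look('w6',.459,-.105,.009,.02,.045)
(c,r)=cv2.minEnclosingCircle((P[m][:,:2]*1000).astype(np.float32))
go((c[0]/1e3,c[1]/1e3,.13,None),(c[0]/1e3,c[1]/1e3,.0735,None))"
```

```text
bench 0.001
px [258. 188.] 2808 rect [ 460.  -104.5] [62.4 63.1] 31.7 circ 460.1 -104.4 31.8 z [0.0147 0.0164 0.0176]
now [ 0.4574 -0.1043  0.2161] yaw 60.1 q6 -1.43 F [0.2 0.7 0.7] open 0.0855 t 17.6
[-0.0049, 0.0026, 0.1435, -0.0023, -0.0039, -0.0] rows>= 3
[-0.0055, 0.003, 0.2377, -0.0023, -0.0039, -0.0] rows>= 3
```

Emit:
{"op": "apply_moves", "data": {
  "rows": [-0.005, 0.0026, 0.08, -0.0023, -0.004, 0, -0.005, 0.0026, 0.143, -0.0023, -0.004, 0, -0.005, 0.0026, 0.143, -0.0023, -0.004, 0, -0.0055, 0.003, 0.19, -0.0023, -0.004, 0, -0.0055, 0.003, 0.225, -0.0023, -0.004, 0, -0.0055, 0.003, 0.24, -0.0023, -0.004, 0, -0.0055, 0.003, 0.24, -0.0023, -0.004, 0, -0.0055, 0.003, 0.24, -0.0023, -0.004, 0, -0.0055, 0.003, 0.24, -0.0023, -0.004, 0]
}}

```text
t: 18.5
tool_pos: [0.4612, -0.1055, 0.0738]
tool_rot: [0.812, 3.032, -0.001]
contact_force: [0.3, 0.5, -0.7]
opening: 0.0854
grip_force: 0.0
```

Emit:
{"op": "apply_moves", "data": {
  "rows": [0, 0, 0, 0, 0, 0, 0, 0, 0, 0, 0, 0, 0, 0, 0, 0, 0, 0, 0, 0, 0, 0, 0, 0, 0, 0, 0, 0, 0, 0, 0, 0, 0, 0, 0, 0, 0, 0, 0, 0, 0, 0, 0, 0, 0, 0, 0, 0],
  "grip": 0,
  "grip_force": 40
}}

```text
t: 19.3
tool_pos: [0.4608, -0.1053, 0.0733]
tool_rot: [0.812, 3.033, -0.0]
contact_force: [-0.6, 0.3, 6.1]
opening: 0.061
grip_force: 44.3
```

```bash
python3 -c "
from h import *
x=ctrl.get_obs()['tool_pos']
a=np.radians(60); 
go((x[0],x[1],.26,None),(.606+.08*np.sin(a),-.188-.08*np.cos(a),.26,None))"
```

```text
now [ 0.4608 -0.1053  0.0733] yaw 60.0 q6 -1.43 F [-0.6  0.3  6.1] open 0.061 t 19.3
[-0.0005, 0.0, -0.3112, 0.0001, 0.0009, -0.0] rows>= 5
[-0.4123, 0.0016, -0.3106, 0.0001, 0.0009, -0.0] rows>= 6
```

Emit:
{"op": "apply_moves", "data": {
  "rows": [0, 0, -0.04, 0, 0, 0, 0, 0, -0.1, 0, 0, 0, 0, 0, -0.18, 0, 0, 0, 0, 0, -0.25, 0, 0, 0, 0, 0, -0.311, 0, 0.0009, 0, -0.412, 0.0016, -0.311, 0, 0.0009, 0, -0.412, 0.0016, -0.311, 0, 0.0009, 0, -0.412, 0.0016, -0.311, 0, 0.0009, 0, -0.412, 0.0016, -0.311, 0, 0.0009, 0, -0.412, 0.0016, -0.311, 0, 0.0009, 0, -0.412, 0.0016, -0.311, 0, 0.0009, 0, -0.412, 0.0016, -0.311, 0, 0.0009, 0, -0.412, 0.0016, -0.311, 0, 0.0009, 0, -0.412, 0.0016, -0.311, 0, 0.0009, 0]
}}

```text
t: 20.7
tool_pos: [0.6739, -0.227, 0.2595]
tool_rot: [-0.812, -3.034, -0.0]
contact_force: [0.9, -0.0, -0.7]
opening: 0.0608
grip_force: 44.5
```

```bash
python3 -c "
from h import *
z,P,m=look('w7',.606,-.188,.004,.02,.08)
def post(h):
    q=P[(P[...,2]>h)&(P[...,2]<.08)&(np.hypot(P[...,0]-.606,P[...,1]+.188)<.04)&(z['d']>0)]; print(len(q),q.mean(0).round(4),q.min(0).round(4),q.max(0).round(4))
post(.03);post(.066)
R=Ro.from_rotvec(z['r']).as_matrix(); T=(P-z['p'])@R
k=(z['d']>0)&(z['d']<.25)&(T[...,2]>.05)&(T[...,2]<.075)&(np.hypot(T[...,0],T[...,1])<.045)&(np.hypot(T[...,0],T[...,1])>.013)&(abs(T[...,1])<.026)
q=T[k]; A=np.c_[q[:,:2],np.ones(len(q))]; s=np.linalg.lstsq(A,q[:,2],rcond=None)[0]; print('disc plane',len(q),s,np.std(A@s-q[:,2]), q.min(0),q.max(0))
go()"
```

```text
bench 0.0009
px [255.  99.] 7089 rect [ 605.  -189.2] [99.5 97.8] 60.0 circ 605.6 -189.6 50.1 z [0.0075 0.009  0.0173]
201 [ 0.6058 -0.1897  0.0696] [ 0.599  -0.1964  0.0642] [ 0.6125 -0.1832  0.0745]
172 [ 0.6056 -0.1897  0.0703] [ 0.5993 -0.1963  0.066 ] [ 0.6117 -0.1837  0.0745]
disc plane 8857 [ 4.80797488e-02 -7.13447789e-05  5.72065575e-02] 0.002329504231336068 [-0.03111754 -0.02599864  0.05474947] [0.03298856 0.02598195 0.07221877]
now [ 0.6739 -0.2271  0.2597] yaw 60.0 q6 -1.48 F [-0.5 -0.4 -0.6] open 0.0612 t 20.75
```

View pics/w7.png

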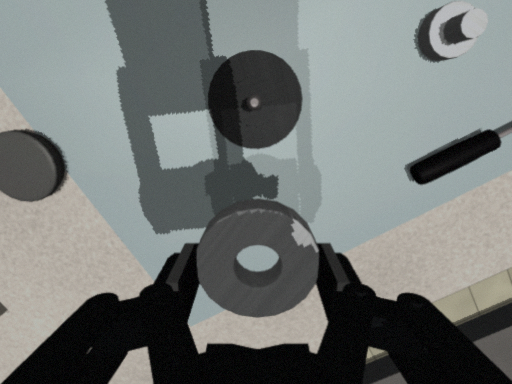

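The disc is held level, centred in the grip at (257,258). The stand's post tip is at (254,103), world (0.6056,-0.1897), and its foot agrees.

```bash
python3 -c "
from h import *
go((.6065,-.1902,.25,60),(.6065,-.1902,.165,60),(.6065,-.1902,.0935,60))"
```

```text
now [ 0.6739 -0.2271  0.2597] yaw 60.0 q6 -1.48 F [-0.5 -0.4 -0.6] open 0.0612 t 20.75
[0.128, -0.0029, 0.0162, 0.0, -0.0003, 0.0004] rows>= 3
[0.128, -0.0029, 0.1579, 0.0, -0.0003, 0.0004] rows>= 3
[0.1279, -0.0029, 0.277, 0.0, -0.0003, 0.0004] rows>= 3
```

Emit:
{"op": "apply_moves", "data": {
  "rows": [0.128, -0.003, 0.016, 0, -0.0003, 0, 0.128, -0.003, 0.016, 0, -0.0003, 0, 0.128, -0.003, 0.08, 0, -0.0003, 0, 0.128, -0.003, 0.135, 0, -0.0003, 0, 0.128, -0.003, 0.158, 0, -0.0003, 0, 0.128, -0.003, 0.158, 0, -0.0003, 0, 0.128, -0.003, 0.18, 0, -0.0003, 0, 0.128, -0.003, 0.2, 0, -0.0003, 0, 0.128, -0.003, 0.225, 0, -0.0003, 0, 0.128, -0.003, 0.25, 0, -0.0003, 0, 0.128, -0.003, 0.265, 0, -0.0003, 0, 0.128, -0.003, 0.273, 0, -0.0003, 0, 0.128, -0.003, 0.277, 0, -0.0003, 0, 0.128, -0.003, 0.277, 0, -0.0003, 0, 0.128, -0.003, 0.277, 0, -0.0003, 0]
}}

```text
t: 22.25
tool_pos: [0.6074, -0.191, 0.0932]
tool_rot: [0.813, 3.034, -0.0]
contact_force: [-0.2, 0.3, -1.0]
opening: 0.0613
grip_force: 44.5
```

Emit:
{"op": "apply_moves", "data": {
  "rows": [0, 0, 0.001, 0, 0, 0, 0, 0, 0.002, 0, 0, 0, 0, 0, 0.003, 0, 0, 0, 0, 0, 0.004, 0, 0, 0, 0, 0, 0.005, 0, 0, 0, 0, 0, 0.006, 0, 0, 0, 0, 0, 0.007, 0, 0, 0, 0, 0, 0.007, 0, 0, 0]
}}

```text
t: 23.05
tool_pos: [0.607, -0.1908, 0.0893]
tool_rot: [-0.812, -3.033, -0.0]
contact_force: [-4.3, 2.1, 5.5]
opening: 0.0609
grip_force: 45.2
```

Emit:
{"op": "apply_moves", "data": {
  "rows": [0, 0, 0.001, 0, 0, 0, 0, 0, 0.001, 0, 0, 0]
}}

```text
t: 23.25
tool_pos: [0.6071, -0.1908, 0.0893]
tool_rot: [-0.812, -3.033, -0.0]
contact_force: [-5.6, 2.0, 8.2]
opening: 0.0614
grip_force: 45.5
```

Emit:
{"op": "apply_moves", "data": {
  "rows": [0, 0, 0, 0, 0, 0, 0, 0, 0, 0, 0, 0, 0, 0, 0, 0, 0, 0, 0, 0, 0, 0, 0, 0, 0, 0, 0, 0, 0, 0, 0, 0, 0, 0, 0, 0, 0, 0, -0.03, 0, 0, 0, 0, 0, -0.1, 0, 0, 0, 0, 0, -0.18, 0, 0, 0, 0, 0, -0.25, 0, 0, 0, 0, 0, -0.25, 0, 0, 0],
  "grip": 1
}}

```text
t: 24.35
tool_pos: [0.6106, -0.1923, 0.2487]
tool_rot: [0.809, 3.02, -0.004]
contact_force: [1.4, -0.1, 1.0]
opening: 0.0853
grip_force: 0.0
```

```bash
python3 -c "
from h import *
z,P,m=look('w8',.6056,-.1897,.025,.038,.05)
go((.612,.207,.23,None))"
```

```text
bench 0.001
px [257. 172.] 2529 rect [ 606.7 -189.1] [63.  62.5] 14.9 circ 606.5 -189.0 31.9 z [0.031  0.0324 0.0335]
now [ 0.6093 -0.1918  0.2448] yaw 60.0 q6 -1.47 F [ 0.1 -1.  -0.1] open 0.0851 t 24.4
[0.3284, 0.5779, 0.0219, 0.0006, 0.0062, -0.0] rows>= 9
```

Disc seated flat: top at 32 mm, concentric with the post. Next the collar.

Emit:
{"op": "apply_moves", "data": {
  "rows": [0.328, 0.578, 0.022, 0.0006, 0.006, 0, 0.328, 0.578, 0.022, 0.0006, 0.006, 0, 0.328, 0.578, 0.022, 0.0006, 0.006, 0, 0.328, 0.578, 0.022, 0.0006, 0.006, 0, 0.328, 0.578, 0.022, 0.0006, 0.006, 0, 0.328, 0.578, 0.022, 0.0006, 0.006, 0, 0.328, 0.578, 0.022, 0.0006, 0.006, 0, 0.328, 0.578, 0.022, 0.0006, 0.006, 0, 0.328, 0.578, 0.022, 0.0006, 0.006, 0, 0.328, 0.578, 0.022, 0.0006, 0.006, 0, 0.328, 0.578, 0.022, 0.0006, 0.006, 0, 0.328, 0.578, 0.022, 0.0006, 0.006, 0, 0.328, 0.578, 0.022, 0.0006, 0.006, 0]
}}

```text
t: 25.7
tool_pos: [0.6102, 0.2065, 0.2247]
tool_rot: [-0.813, -3.024, -0.002]
contact_force: [-0.5, 0.9, -0.7]
opening: 0.0852
grip_force: 0.0
```

```bash
python3 -c "
from h import *
z,P,m=look('w9',.612,.207,.022,.034,.04)
(c,r)=cv2.minEnclosingCircle((P[m][:,:2]*1000).astype(np.float32))
go((c[0]/1e3,c[1]/1e3,.15,None),(c[0]/1e3,c[1]/1e3,.081,None))"
```

```text
bench 0.001
px [259. 188.] 1138 rect [611.3 208.1] [42.6 42.6] 36.4 circ 611.6 208.0 21.9 z [0.0257 0.0283 0.0295]
now [0.6102 0.2067 0.2247] yaw 59.9 q6 -0.84 F [-1.5 -0.1 -0.2] open 0.0855 t 25.75
[-0.0022, 0.0032, 0.1245, -0.0007, -0.0067, -0.0] rows>= 3
[-0.0034, 0.0033, 0.2395, -0.0007, -0.0067, -0.0] rows>= 3
```

Emit:
{"op": "apply_moves", "data": {
  "rows": [-0.0022, 0.0032, 0.07, -0.0007, -0.0067, 0, -0.0022, 0.0032, 0.124, -0.0007, -0.0067, 0, -0.0022, 0.0032, 0.124, -0.0007, -0.0067, 0, -0.003, 0.0033, 0.18, -0.0007, -0.0067, 0, -0.0034, 0.0033, 0.22, -0.0007, -0.0067, 0, -0.0034, 0.0033, 0.24, -0.0007, -0.0067, 0, -0.0034, 0.0033, 0.24, -0.0007, -0.0067, 0, -0.0034, 0.0033, 0.24, -0.0007, -0.0067, 0]
}}

```text
t: 26.55
tool_pos: [0.6125, 0.2093, 0.0825]
tool_rot: [0.813, 3.032, 0.002]
contact_force: [-0.2, -0.2, 0.7]
opening: 0.0854
grip_force: 0.0
```

Emit:
{"op": "apply_moves", "data": {
  "rows": [0, 0, 0, 0, 0, 0, 0, 0, 0, 0, 0, 0, 0, 0, 0, 0, 0, 0, 0, 0, 0, 0, 0, 0, 0, 0, 0, 0, 0, 0, 0, 0, 0, 0, 0, 0, 0, 0, 0, 0, 0, 0, 0, 0, 0, 0, 0, 0, 0, 0, 0, 0, 0, 0, 0, 0, 0, 0, 0, 0],
  "grip": 0,
  "grip_force": 40
}}

```text
t: 27.55
tool_pos: [0.6121, 0.2093, 0.0823]
tool_rot: [0.812, 3.033, 0.001]
contact_force: [-1.5, -2.0, 5.7]
opening: 0.0425
grip_force: 40.8
```

```bash
python3 -c "
from h import *
x=ctrl.get_obs()['tool_pos']
a=np.radians(60);o=-.8660*(.6116-x[0])+.5*(.2080-x[1]); print('off',o)
t=np.array([.6058,-.1894])-o*np.array([-.866,.5]); print(t)
go((x[0],x[1],.26,None),(*t,.26,60))"
```

```text
off -0.00017016312934427447
[ 0.60565264 -0.18931492]
now [0.6121 0.2093 0.0823] yaw 60.0 q6 -0.83 F [-1.5 -2.   5.7] open 0.0425 t 27.55
[-0.0005, 0.0003, -0.2962, 0.0006, 0.001, -0.0] rows>= 5
[-0.3231, -0.5806, -0.2962, 0.0006, 0.001, 0.0002] rows>= 9
```

Emit:
{"op": "apply_moves", "data": {
  "rows": [0, 0, -0.04, 0, 0, 0, 0, 0, -0.1, 0, 0, 0, 0, 0, -0.18, 0, 0, 0, 0, 0, -0.25, 0, 0, 0, 0, 0, -0.296, 0, 0.001, 0, -0.323, -0.5805, -0.296, 0.0006, 0.001, 0, -0.323, -0.5805, -0.296, 0.0006, 0.001, 0, -0.323, -0.5805, -0.296, 0.0006, 0.001, 0, -0.323, -0.5805, -0.296, 0.0006, 0.001, 0, -0.323, -0.5805, -0.296, 0.0006, 0.001, 0, -0.323, -0.5805, -0.296, 0.0006, 0.001, 0, -0.323, -0.5805, -0.296, 0.0006, 0.001, 0, -0.323, -0.5805, -0.296, 0.0006, 0.001, 0, -0.323, -0.5805, -0.296, 0.0006, 0.001, 0, -0.323, -0.5805, -0.296, 0.0006, 0.001, 0, -0.323, -0.5805, -0.296, 0.0006, 0.001, 0, -0.323, -0.5805, -0.296, 0.0006, 0.001, 0, -0.323, -0.5805, -0.296, 0.0006, 0.001, 0, -0.323, -0.5805, -0.296, 0.0006, 0.001, 0]
}}

```text
t: 29.45
tool_pos: [0.6053, -0.1883, 0.2583]
tool_rot: [-0.81, -3.034, 0.001]
contact_force: [0.0, 0.7, -2.3]
opening: 0.0424
grip_force: 41.3
```

```bash
python3 -c "
from h import *
go((.6057,-.1893,.165,60),(.6057,-.1893,.118,60),(.6057,-.1893,.1143,60))"
```

```text
now [ 0.6053 -0.1883  0.2583] yaw 60.1 q6 -1.47 F [ 0.   0.7 -2.3] open 0.0424 t 29.45
[-0.0016, -0.001, 0.1555, -0.0006, -0.0009, 0.0011] rows>= 3
[-0.0017, -0.0009, 0.2339, -0.0006, -0.0009, 0.0011] rows>= 2
[-0.0018, -0.0009, 0.24, -0.0006, -0.0009, 0.0011] rows>= 2
```

Emit:
{"op": "apply_moves", "data": {
  "rows": [-0.0017, -0.001, 0.07, -0.0006, -0.0009, 0.001, -0.0017, -0.001, 0.13, -0.0006, -0.0009, 0.001, -0.0017, -0.001, 0.155, -0.0006, -0.0009, 0.001, -0.0017, -0.001, 0.155, -0.0006, -0.0009, 0.001, -0.0017, -0.001, 0.17, -0.0006, -0.0009, 0.001, -0.0017, -0.001, 0.19, -0.0006, -0.0009, 0.001, -0.0017, -0.001, 0.21, -0.0006, -0.0009, 0.001, -0.0017, -0.001, 0.225, -0.0006, -0.0009, 0.001, -0.0017, -0.001, 0.232, -0.0006, -0.0009, 0.001, -0.0017, -0.001, 0.234, -0.0006, -0.0009, 0.001, -0.0017, -0.001, 0.234, -0.0006, -0.0009, 0.001, -0.0017, -0.001, 0.234, -0.0006, -0.0009, 0.001]
}}

```text
t: 30.65
tool_pos: [0.6058, -0.1905, 0.1184]
tool_rot: [0.815, 3.033, -0.0]
contact_force: [-0.3, -0.1, -1.6]
opening: 0.0425
grip_force: 41.4
```

Emit:
{"op": "apply_moves", "data": {
  "rows": [0, 0, 0.001, 0, 0, 0, 0, 0, 0.002, 0, 0, 0, 0, 0, 0.003, 0, 0, 0, 0, 0, 0.004, 0, 0, 0, 0, 0, 0.005, 0, 0, 0, 0, 0, 0.006, 0, 0, 0, 0, 0, 0.0065, 0, 0, 0, 0, 0, 0.0065, 0, 0, 0]
}}

```text
t: 31.45
tool_pos: [0.6055, -0.1903, 0.1143]
tool_rot: [-0.815, -3.034, -0.0]
contact_force: [-2.6, 1.1, 1.6]
opening: 0.0423
grip_force: 41.6
```

Emit:
{"op": "apply_moves", "data": {
  "rows": [0, 0, 0.0008, 0, 0, 0, 0, 0, 0.0016, 0, 0, 0, 0, 0, 0.0016, 0, 0, 0]
}}

```text
t: 31.75
tool_pos: [0.6056, -0.1904, 0.1143]
tool_rot: [-0.815, -3.034, -0.0]
contact_force: [-4.6, 2.3, 6.4]
opening: 0.0422
grip_force: 42.1
```

Emit:
{"op": "apply_moves", "data": {
  "rows": [0, 0, 0, 0, 0, 0, 0, 0, 0, 0, 0, 0, 0, 0, 0, 0, 0, 0, 0, 0, 0, 0, 0, 0, 0, 0, 0, 0, 0, 0, 0, 0, 0, 0, 0, 0, 0, 0, 0, 0, 0, 0, 0, 0, -0.02, 0, 0, 0, 0, 0, -0.08, 0, 0, 0, 0, 0, -0.15, 0, 0, 0, 0, 0, -0.2, 0, 0, 0, 0, 0, -0.2, 0, 0, 0],
  "grip": 1
}}

```text
t: 32.95
tool_pos: [0.6082, -0.1915, 0.2412]
tool_rot: [0.812, 3.022, -0.003]
contact_force: [0.3, -0.3, 0.7]
opening: 0.0856
grip_force: 0.0
```

```bash
python3 -c "
from h import *
z,P,m=look('w10',.6056,-.1897,.05,.066,.04)
q=P[(P[...,2]>.067)&(P[...,2]<.08)&(np.hypot(P[...,0]-.606,P[...,1]+.19)<.02)]; print('post',len(q),q.mean(0).round(4))
go((.641,.006,.25,None))"
```

```text
bench 0.001
px [257. 185.] 1460 rect [ 606.5 -189.6] [41.9 43.6] 60.4 circ 606.2 -189.8 21.9 z [0.0527 0.0603 0.0616]
post 134 [ 0.604  -0.1888  0.0705]
now [ 0.607  -0.191   0.2378] yaw 59.9 q6 -1.47 F [-0.8  0.1 -0.2] open 0.0854 t 33.0
[0.1154, 0.3126, -0.021, 0.0005, 0.0048, -0.0] rows>= 6
```

Collar seated: top at 60 mm, concentric. Now the small grey cap.

Emit:
{"op": "apply_moves", "data": {
  "rows": [0.115, 0.3125, -0.021, 0.0005, 0.005, 0, 0.115, 0.3125, -0.021, 0.0005, 0.005, 0, 0.115, 0.3125, -0.021, 0.0005, 0.005, 0, 0.115, 0.3125, -0.021, 0.0005, 0.005, 0, 0.115, 0.3125, -0.021, 0.0005, 0.005, 0, 0.115, 0.3125, -0.021, 0.0005, 0.005, 0, 0.115, 0.3125, -0.021, 0.0005, 0.005, 0, 0.115, 0.3125, -0.021, 0.0005, 0.005, 0, 0.115, 0.3125, -0.021, 0.0005, 0.005, 0, 0.115, 0.3125, -0.021, 0.0005, 0.005, 0]
}}

```text
t: 34.0
tool_pos: [0.6396, 0.0054, 0.2455]
tool_rot: [-0.815, -3.026, -0.002]
contact_force: [-0.4, -0.4, -1.0]
opening: 0.0855
grip_force: 0.0
```

```bash
python3 -c "
from h import *
z,P,m=look('w11',.641,.006,.018,.027,.04)
(c,r)=cv2.minEnclosingCircle((P[m][:,:2]*1000).astype(np.float32))
k=(P[...,2]>.043)&(P[...,2]<.054)&(np.hypot(P[...,0]-.641,P[...,1]-.006)<.04)
print('knob',cv2.minEnclosingCircle((P[k][:,:2]*1000).astype(np.float32)),np.median(P[k][:,2]))
c=cv2.minEnclosingCircle((P[k][:,:2]*1000).astype(np.float32))[0]
go((c[0]/1e3,c[1]/1e3,.15,None),(c[0]/1e3,c[1]/1e3,.098,None))"
```

```text
bench 0.001
px [261. 179.] 1122 rect [642.5   8.7] [48.8 49. ] 19.8 circ 642.7 8.2 25.2 z [0.0209 0.0224 0.0237]
knob ((642.6878051757812, 8.327922821044922), 11.929606437683105) 0.04843804321733755
now [0.6397 0.0056 0.2456] yaw 59.8 q6 -1.15 F [-0.6 -0.1  0.2] open 0.0852 t 34.05
[-0.0033, 0.0065, 0.1593, -0.0005, -0.0051, -0.0] rows>= 3
[-0.004, 0.0066, 0.2459, -0.0005, -0.0051, -0.0] rows>= 3
```

View pics/w11.png

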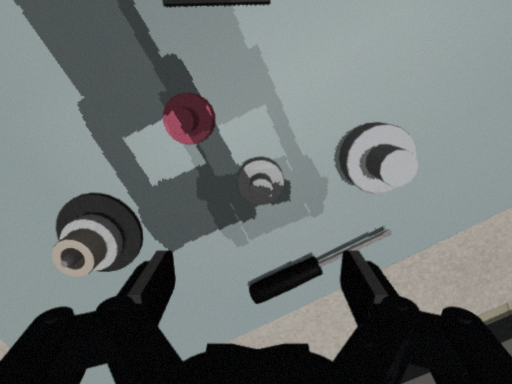

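The view shows the small grey cap at (261,179), with a 50 mm body and 24 mm knob 48 mm high. The pink one is at (189,118) and the large grey at (378,158), both clear of the fingers.

Emit:
{"op": "apply_moves", "data": {
  "rows": [-0.0033, 0.0065, 0.08, -0.0005, -0.005, 0, -0.0033, 0.0065, 0.159, -0.0005, -0.005, 0, -0.0033, 0.0065, 0.159, -0.0005, -0.005, 0, -0.004, 0.0066, 0.2, -0.0005, -0.005, 0, -0.004, 0.0066, 0.235, -0.0005, -0.005, 0, -0.004, 0.0066, 0.246, -0.0005, -0.005, 0, -0.004, 0.0066, 0.246, -0.0005, -0.005, 0, -0.004, 0.0066, 0.246, -0.0005, -0.005, 0]
}}

```text
t: 34.85
tool_pos: [0.6439, 0.009, 0.1002]
tool_rot: [0.815, 3.031, 0.001]
contact_force: [0.2, -0.8, -0.3]
opening: 0.0854
grip_force: 0.0
```

Emit:
{"op": "apply_moves", "data": {
  "rows": [0, 0, 0, 0, 0, 0, 0, 0, 0, 0, 0, 0, 0, 0, 0, 0, 0, 0, 0, 0, 0, 0, 0, 0, 0, 0, 0, 0, 0, 0, 0, 0, 0, 0, 0, 0, 0, 0, 0, 0, 0, 0, 0, 0, 0, 0, 0, 0, 0, 0, 0, 0, 0, 0, 0, 0, 0, 0, 0, 0, 0, 0, 0, 0, 0, 0, 0, 0, 0, 0, 0, 0],
  "grip": 0,
  "grip_force": 45
}}

```text
t: 36.05
tool_pos: [0.6431, 0.0091, 0.0985]
tool_rot: [0.815, 3.033, 0.0]
contact_force: [-0.9, -0.3, 5.3]
opening: 0.0225
grip_force: 44.5
```

```bash
python3 -c "
from h import *
x=ctrl.get_obs()['tool_pos']
o=-.8660*(.6427-x[0])+.5*(.0083-x[1]); print('off',o)
t=np.array([.6060,-.1897])-o*np.array([-.866,.5]); print(t)
go((x[0],x[1],.28,None),(*t,.28,60))"
```

```text
off -8.613974221344397e-05
[ 0.6059254  -0.18965693]
now [0.6431 0.0091 0.0985] yaw 59.9 q6 -1.15 F [-0.9 -0.3  5.3] open 0.0225 t 36.05
[-0.0002, 0.0001, -0.3025, 0.0002, 0.0004, -0.0] rows>= 5
[-0.1127, -0.3176, -0.3025, 0.0002, 0.0004, -0.0009] rows>= 6
```

Emit:
{"op": "apply_moves", "data": {
  "rows": [0, 0, -0.04, 0, 0, 0, 0, 0, -0.1, 0, 0, 0, 0, 0, -0.18, 0, 0, 0, 0, 0, -0.25, 0, 0, 0, 0, 0, -0.302, 0, 0, 0, -0.1127, -0.3176, -0.302, 0, 0.0004, -0.001, -0.1127, -0.3176, -0.302, 0, 0.0004, -0.001, -0.1127, -0.3176, -0.302, 0, 0.0004, -0.001, -0.1127, -0.3176, -0.302, 0, 0.0004, -0.001, -0.1127, -0.3176, -0.302, 0, 0.0004, -0.001, -0.1127, -0.3176, -0.302, 0, 0.0004, -0.001, -0.1127, -0.3176, -0.302, 0, 0.0004, -0.001, -0.1127, -0.3176, -0.302, 0, 0.0004, -0.001, -0.1127, -0.3176, -0.302, 0, 0.0004, -0.001, -0.1127, -0.3176, -0.302, 0, 0.0004, -0.001]
}}

```text
t: 37.55
tool_pos: [0.606, -0.1886, 0.2792]
tool_rot: [-0.81, -3.035, -0.0]
contact_force: [-0.4, 0.4, -0.7]
opening: 0.0227
grip_force: 44.4
```

```bash
python3 -c "
from h import *
o,im,d=save('wrist','w12'); z=np.load('pics/w12.npz'); P=cloud('wrist',z); R=Ro.from_rotvec(z['r']).as_matrix(); T=(P-z['p'])@R
k=(d>0)&(T[...,2]>.068)&(T[...,2]<.0795)&(np.hypot(T[...,0],T[...,1])<.03)&(T[...,0]>.013)
q=T[k]; A=np.c_[q[:,:2],np.ones(len(q))]; s=np.linalg.lstsq(A,q[:,2],rcond=None)[0]; print('cap top plane',len(q),s.round(4),np.std(A@s-q[:,2]).round(4),q.min(0).round(4),q.max(0).round(4))
cv2.imwrite('pics/w12c.png',im[150:384,100:412])
go((.606,-.1897,.182,60),(.606,-.1897,.1625,60),(.606,-.1897,.1585,60))"
```

```text
cap top plane 1174 [0.1    0.0001 0.0745] 0.0009 [ 0.013  -0.02    0.0742] [0.0246 0.0214 0.0795]
now [ 0.606  -0.1888  0.2792] yaw 60.1 q6 -1.47 F [ 0.  -0.7 -1.4] open 0.0222 t 37.6
[-0.0009, -0.0013, 0.1621, 0.0001, -0.0004, 0.001] rows>= 3
[-0.0009, -0.0013, 0.1946, 0.0001, -0.0004, 0.001] rows>= 2
[-0.0009, -0.0013, 0.2012, 0.0001, -0.0004, 0.001] rows>= 2
```

View pics/w12c.png

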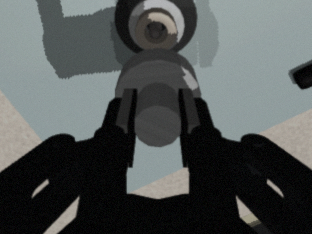

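The crop shows the cap held upright by the knob at (158,110), with the stack and post visible behind it at (155,30). Lowering now.

Emit:
{"op": "apply_moves", "data": {
  "rows": [-0.0009, -0.0013, 0.07, 0, -0.0004, 0.001, -0.0009, -0.0013, 0.14, 0, -0.0004, 0.001, -0.0009, -0.0013, 0.162, 0, -0.0004, 0.001, -0.0009, -0.0013, 0.162, 0, -0.0004, 0.001, -0.0009, -0.0013, 0.17, 0, -0.0004, 0.001, -0.0009, -0.0013, 0.178, 0, -0.0004, 0.001, -0.0009, -0.0013, 0.186, 0, -0.0004, 0.001, -0.0009, -0.0013, 0.192, 0, -0.0004, 0.001, -0.0009, -0.0013, 0.1945, 0, -0.0004, 0.001, -0.0009, -0.0013, 0.1945, 0, -0.0004, 0.001, -0.0009, -0.0013, 0.1945, 0, -0.0004, 0.001]
}}

```text
t: 38.7
tool_pos: [0.6058, -0.1906, 0.1626]
tool_rot: [0.815, 3.034, 0.0]
contact_force: [0.4, -0.6, -1.5]
opening: 0.0223
grip_force: 44.4
```

Emit:
{"op": "apply_moves", "data": {
  "rows": [0, 0, 0.001, 0, 0, 0, 0, 0, 0.002, 0, 0, 0, 0, 0, 0.003, 0, 0, 0, 0, 0, 0.004, 0, 0, 0, 0, 0, 0.005, 0, 0, 0, 0, 0, 0.006, 0, 0, 0, 0, 0, 0.0065, 0, 0, 0, 0, 0, 0.0065, 0, 0, 0]
}}

```text
t: 39.5
tool_pos: [0.6058, -0.1905, 0.1586]
tool_rot: [-0.815, -3.034, -0.0]
contact_force: [-0.3, -0.4, -0.9]
opening: 0.0225
grip_force: 44.4
```

No contact yet. I'll go on in small steps.

Emit:
{"op": "apply_moves", "data": {
  "rows": [0, 0, 0.0008, 0, 0, 0, 0, 0, 0.0016, 0, 0, 0, 0, 0, 0.0016, 0, 0, 0]
}}

```text
t: 39.8
tool_pos: [0.606, -0.1906, 0.1585]
tool_rot: [0.815, 3.033, -0.0]
contact_force: [-2.6, 0.6, 3.9]
opening: 0.0224
grip_force: 44.8
```

Emit:
{"op": "apply_moves", "data": {
  "rows": [0, 0, 0.0008, 0, 0, 0, 0, 0, 0.0015, 0, 0, 0, 0, 0, 0.0015, 0, 0, 0]
}}

```text
t: 40.1
tool_pos: [0.6063, -0.1908, 0.1586]
tool_rot: [0.815, 3.033, -0.0]
contact_force: [-3.6, 1.9, 7.9]
opening: 0.0223
grip_force: 45.3
```

Emit:
{"op": "apply_moves", "data": {
  "rows": [0, 0, 0, 0, 0, 0, 0, 0, 0, 0, 0, 0, 0, 0, 0, 0, 0, 0, 0, 0, 0, 0, 0, 0, 0, 0, 0, 0, 0, 0, 0, 0, 0, 0, 0, 0, 0, 0, 0, 0, 0, 0, 0, 0, 0, 0, 0, 0, 0, 0, -0.02, 0, 0, 0, 0, 0, -0.06, 0, 0, 0, 0, 0, -0.12, 0, 0, 0, 0, 0, -0.18, 0, 0, 0, 0, 0, -0.18, 0, 0, 0],
  "grip": 1
}}

```text
t: 41.4
tool_pos: [0.6084, -0.1917, 0.2735]
tool_rot: [0.812, 3.021, -0.003]
contact_force: [0.6, -0.1, 0.5]
opening: 0.0852
grip_force: 0.0
```

```bash
python3 -c "
from h import *
z,P,m=look('w13',.606,-.19,.075,.09,.04)
k=(P[...,2]>.1)&(P[...,2]<.116)&(np.hypot(P[...,0]-.606,P[...,1]+.19)<.03)
print('knob',cv2.minEnclosingCircle((P[k][:,:2]*1000).astype(np.float32)),np.median(P[k][:,2]))
o,im,d=save('scene','s1'); cv2.imwrite('pics/s1c.png',cv2.resize(im[60:300,130:430],(750,600),interpolation=cv2.INTER_CUBIC))
z=np.load('pics/s1.npz'); P=cloud('scene',z); k=(np.hypot(P[...,0]-.437,P[...,1]-.085)<.02); print(np.percentile(P[k][:,2],95))
go()"
```

```text
bench 0.001
px [257. 179.] 1439 rect [ 606.9 -189.8] [48.6 49. ] 76.8 circ 607.2 -189.8 25.0 z [0.0806 0.0824 0.0838]
knob ((607.0751342773438, -189.9500274658203), 12.01267147064209) 0.10838845003015984
0.05469039573898408
now [ 0.6064 -0.1908  0.2674] yaw 59.9 q6 -1.47 F [ 0.1 -0.3 -0.3] open 0.0854 t 41.5
```

View pics/s1c.png

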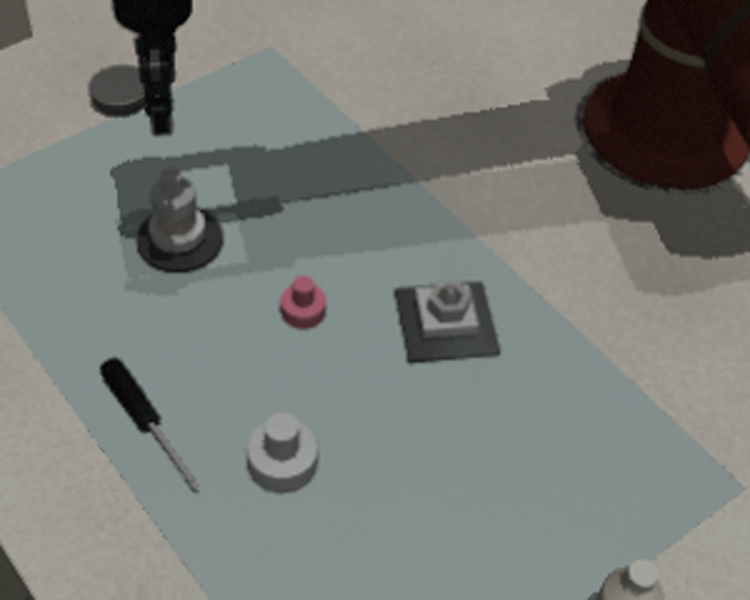

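The crop shows the full round stack at (180,210), with the cap body top at 82 mm and knob top at 108 mm, as they should be. The square stack is at (447,310). The bystanders haven't moved and the arm is clear, so I'm handing in.

```bash
python3 -c "
from station import ctrl
print(ctrl.finish_job())"
```

```text
the job is handed in; nothing more can be done
None
```

All five parts are back on their posts in the order asked, each pressed down and seated flat before release, with the bottle, wafer box and screwdriver left alone; I handed the job in after about 41.5 s of robot time.

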